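# Open the wide spice cupboard past its child-safety catch

### The job

Two small green cupboards stand on the kitchen worktop, each with its door ajar as far as its child-safety catch lets it. Open the door of the wide cupboard at least half-way, to about 45 degrees or more: reach from above into the gap behind the door, press the catch down and pull the door open while it is down, then let go so that the door stays open. Leave the door of the slim cupboard ajar on its catch.

Things in the scene. Friction and masses are not known exactly. Their poses are not given: they have to be found in the camera images.
- wide_pad (a point): Press point on the wide cupboard's catch: a level white bar 44 mm wide on the door's inner face, crossing the gap to hook under the roof. Point: bar's top face, mid width, 29 mm in from the door's inner face, 260 mm from the hinge line, 24 mm below the top edge of door and roof. Turns with the door: z up, y along the door to its hinge, x into the cupboard. Gap here 50 to 65 mm, door to roof edge.
- wide_hinge (a point): Hinge line of the wide cupboard's door (cupboard 340 mm wide, 200 deep, 240 high; the slim one is 240 wide, else alike), at its top edge, 240 mm above the worktop, in the plane of its inner face. Vertical, at the door's left end as the robot sees it; axes as wide_pad. The door, 340 mm wide and 18 thick, runs from here along -y. A small knob is on its outer face, near the free edge, half-way up.
- wide_door (a joint): Angle of the wide door, rad: 0 shut, grows as it opens towards the robot (clockwise from above), end stop 1.7, stays where left (stiff hinge, 0.12 N m). Its catch stops it at about 0.23. The catch's bar is sprung and moves straight down, 20 mm to its stop (3 N at first, 7 N at the stop); it frees the door after 10 mm, so hold it about 15 mm down until the door is past 0.45. It moves with the door.
- slim_door (a joint): Angle of the slim cupboard's door, rad, same sense, hinge also at its left; its own catch of the same kind stops it at about 0.36. Not to be opened.

How it is judged:
On the way:
1. the catch of the wide cupboard is pressed down at least 9 mm while its door is still ajar (below 0.35 rad) (height (world z) of wide_pad below 0.207 m and value of joint wide_door below 0.35 rad).
At the end, for the whole second after the job is handed in: The wide cupboard's door stands open by at least 0.70 rad (40 degrees) and is at rest (under 0.05 rad/s); the slim cupboard's door is still held by its catch (below 0.42 rad) (value of joint wide_door above 0.7 rad and velocity of joint wide_door between -0.05 and 0.05 rad/s and value of joint slim_door below 0.42 rad); the robot touches nothing.
It fails at once if the slim cupboard's door is opened past its catch (above 0.42 rad) (value of joint slim_door above 0.42 rad).
It also fails if it takes over 40 s, if anything falls off the work surface, if the arm or the gripper's body presses on something with over 40 N, if the wrist force passes 120 N, or if a joint passes its speed limit or range.

### The arm

A 6-joint arm with a two-finger parallel gripper is mounted at the origin on the work surface. World frame = base frame: x ahead of the robot, y to its left, z up, the work surface at z = 0. Lengths are in m, angles in rad, forces in N, time in s.
With the tool pointing down it reaches from about 0.325 to 0.875 m from the base axis. Payload 4.4 kg.
Tool frame: the origin (TCP) lies at the very end of the fingers, on their centre line; the grasp point (between the pads) lies 19 mm behind it; z points along the fingers, y is the line along which they close (so a half turn about z gives the same grasp; the last joint's range is limited). The gripper opens to 85 mm and grips with 20 to 120 N. Pads are 22 mm wide; open, the fingers measure 114 mm over their backs; the gripper's body (76 mm by 85 mm) begins 54 mm behind the grasp point. The pads swing forward as they close: fully open they stand 13 mm farther back than shut.
Start: joints at [1.067, 0.207, 1.542, -0, 1.393, -0.15], TCP at [0.199, 0.539, 0.231] pointing down, gripper open.
Joint ranges: [-2.73, 2.73], [-0.86, 2.22], [0.23, 2.46], [-1.11, 4.25], [0.08, 2.63], [-2.82, 2.82]. Speed limits (rad/s): [2.79, 2.79, 3.14, 3.14, 3.14, 3.14].

### API

Orientations are given as [roll, pitch, yaw] about the fixed x, y, z axes, in that order (R = Rz(yaw) Ry(pitch) Rx(roll)).
In Python, from cell import env gives the robot as it stands. The module is installed in compiled form; this text tells all that it offers.
- The arm moves only by the tool drive_tool, never from a script. Its arguments are lists of equal length, an entry for each row: "translation": the shift along the world's x, y, z in m, a list of three; "delta_rot": the turn, a rotation vector about the world's x, y, z in rad, a list of three. In form: {"translation": [[dx, dy, dz], ...], "delta_rot": [[rx, ry, rz], ...]}. A call has 1 to 20 rows; each row is the pose to reach, as a shift and turn from the pose commanded when the call began; what a row does not reach only later rows make up. A row lasts 1/12 s, in which the tool goes at most 41.7 mm and 7.16 degrees, less where a joint would pass 70% of its speed; a pose out of reach is approached as far as the arm can. A call with a gripper value outside its range is refused whole. "jaw" is the finger opening in m, from 0 to 0.0854, set as the call begins (left out, the last holds). The fingers move at their own pace and stop on an object; "force" is the grip in N (left out, the last holds). Time passes only in rows, so rows that repeat a pose let the fingers close. It gives the time, the measured TCP pose, the force, the opening and the grip force at its end, in the units of the state.
- env.sense(): the state, without advancing time (a new reading comes with each control period).
- env.snapshot(name): name is "scene" or "top" or "wrist"; returns a dict with "pixels" (384x512x3 uint8, red, green, blue), "fx", "fy", "cx", "cy" (pixels), "xyz" and "orientation" of the camera in the world. Camera axes: x right, y down, z forward; pixel columns grow to the right and rows downward; lengths in m; the calibration is good to about 2 mm. A picture is of the moment at which its call begins. There is no depth.
- env.job_done(): hands the job in; it is judged then, once.
The state is a dict: "clock": time; "joint_pos": joint angles; "qvel": joint speeds; "joint_efforts": joint torques, N m; "tcp_pos": TCP position; "orientation": TCP orientation; "wrist_force": force on the tool from outside, world axes, zero at the start; "moment": the same for the moment, N m; "width": opening from 0.0 (shut) to 1.0 (fully open); "gripper_force": force on a finger pad.
Only numpy, scipy, OpenCV 4.12 (cv2) and the standard library are available. Lean on these libraries where they do the work, as an engineer would, in place of code of your own. Each camera call takes 0.05 s, during which the arm holds its last target. There are 200 camera calls.

## Working session

There is one attempt and no reset: what is moved stays moved. The work goes in short steps, Python scripts to look and compute and a tool call to move; the robot and the scene stay as the last step left them, time stands still between calls to the robot, and variables do not carry over. Pictures are saved under pics/ and viewed, at most 10 in all, crops included, and the job is handed in when it is done.

Besides the shell and the picture viewer there is one more tool, called as name(argument=value, ...), one argument or row to a line, values as JSON. drive_tool: Moves the arm, as the interface text tells. Its arguments: {"type":"object","properties":{"translation":{"type":"array","items":{"type":"array","items":{"type":"number"}}},"delta_rot":{"type":"array","items":{"type":"array","items":{"type":"number"}}},"jaw":{"type":"number"},"force":{"type":"number"}},"required":["translation","delta_rot"]}

```bash
mkdir -p pics
cat > h.py <<'E'
import numpy as np, cv2
from scipy.spatial.transform import Rotation as R
from cell import env
def snap(n,f):
    s=env.snapshot(n); cv2.imwrite(f'pics/{f}.png',cv2.cvtColor(s['pixels'],cv2.COLOR_RGB2BGR)); np.save(f'pics/{f}.npy',s,allow_pickle=True); return s
def load(f): return np.load(f'pics/{f}.npy',allow_pickle=True).item()
def rot(o):
    o=np.array(o); return o if o.shape==(3,3) else R.from_euler('xyz',o).as_matrix()
def ray(s,u,v,z):
    d=rot(s['orientation'])@np.array([(u-s['cx'])/s['fx'],(v-s['cy'])/s['fy'],1]); p=np.array(s['xyz']); return p+d*(z-p[2])/d[2]
def proj(s,P):
    c=rot(s['orientation']).T@(np.array(P)-np.array(s['xyz'])); return c[0]/c[2]*s['fx']+s['cx'],c[1]/c[2]*s['fy']+s['cy']
E
python3 - <<'E'
from h import *
a=snap('top','top0');b=snap('scene','scene0')
for s in(a,b):print({k:v for k,v in s.items() if k!='pixels'})
cv2.imwrite('pics/both.png',cv2.cvtColor(np.vstack([a['pixels'],b['pixels']])[:, :],cv2.COLOR_RGB2BGR)[:768])
print(env.sense())
E
```

```text
{'fx': 496.08798342948324, 'fy': 496.08798342948324, 'cx': 262.14523016186536, 'cy': 193.71772582619775, 'xyz': array([0.47828118, 0.0667585 , 1.3622175 ]), 'orientation': array([-2.97996737e+00,  2.35834155e-03, -1.56560047e+00])}
{'fx': 420.04729495987027, 'fy': 420.04729495987027, 'cx': 253.30076534787548, 'cy': 195.75350801528128, 'xyz': array([1.12875629, 0.44935258, 1.10222504]), 'orientation': array([-2.5818654 ,  0.01442363,  2.2221124 ])}
{'clock': 0.1, 'joint_pos': array([ 1.06652944e+00,  2.07351150e-01,  1.54285059e+00, -2.77875325e-06,
        1.39351338e+00, -1.50523335e-01]), 'qvel': array([-7.13055650e-04, -3.05811014e-03, -2.94848080e-03, -4.43048667e-04,
        5.67453245e-05, -7.17113487e-04]), 'joint_efforts': array([-5.06015440e-04, -3.84090436e+01, -2.92547929e+01, -3.66991317e-04,
        4.91032319e-03, -1.74013815e-05]), 'tcp_pos': array([0.19886646, 0.53876438, 0.23021386]), 'orientation': array([-3.13949378e+00, -3.15571846e-04,  2.78784926e+00]), 'wrist_force': array([ 0.59682206, -0.65948372,  0.19135503]), 'moment': array([-0.03106606, -0.01219719, -0.00847907]), 'gripper_force': 0.0, 'width': 1.0016926138125979}
```

View pics/top0.png

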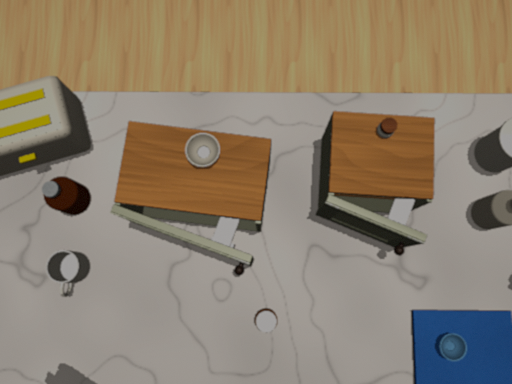

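View pics/scene0.png

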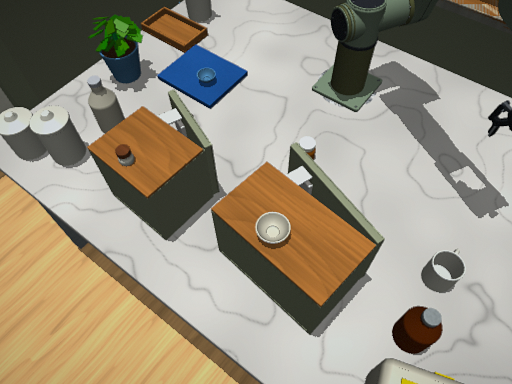

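The top view shows the wide cupboard at the left: its door top runs from about (115,207) to (250,262) and the white bar is near (227,232). The slim cupboard is at the right, with its door from (328,200) to (424,240). Next I'll measure the wide door strip and bar.

Run:
```python
from h import *
s=load('top0');p=s['pixels']
print(p[233,180],p[238,200],p[250,235],p[232,228],p[240,224],p[215,118])
q=p.astype(int)
hsv=cv2.cvtColor(p,cv2.COLOR_RGB2HSV)
m=((hsv[...,0]>25)&(hsv[...,0]<50)&(hsv[...,1]>25)&(hsv[...,2]>120)).astype(np.uint8)
m[:, 290:]=0; m[:195]=0;m[280:]=0;m[:,:100]=0
m=cv2.morphologyEx(m,cv2.MORPH_OPEN,np.ones((3,3)))
n,l,st,c=cv2.connectedComponentsWithStats(m)
i=1+st[1:,4].argmax();print(st[i])
ct=cv2.findContours((l==i).astype(np.uint8),0,1)[0][0]
W=np.array([ray(s,u,v,.24)[:2] for u,v in ct[:,0]],np.float32)
r=cv2.minAreaRect(W);B=cv2.boxPoints(r);print(r);print(B)
for P in B:print(proj(s,[*P,.24]))
# roof
m2=((hsv[...,0]<20)&(hsv[...,1]>110)&(hsv[...,2]>70)).astype(np.uint8);m2[:115]=0;m2[230:]=0;m2[:,:112]=0;m2[:,280:]=0
n,l,st,c=cv2.connectedComponentsWithStats(m2);i=1+st[1:,4].argmax()
ct=cv2.findContours((l==i).astype(np.uint8),0,1)[0][0]
W=np.array([ray(s,u,v,.24)[:2] for u,v in ct[:,0]],np.float32);r=cv2.minAreaRect(W);print('roof',r);print(cv2.boxPoints(r))
cr=p[190:285,100:290];cv2.imwrite('pics/crop.png',cv2.resize(cv2.cvtColor(cr,cv2.COLOR_RGB2BGR),None,fx=4,fy=4,interpolation=2))
```

```text
[145 145 124] [147 147 126] [147 147 126] [162 160 158] [161 160 159] [136 135 119]
[ 112  205  140   57 1159]
((0.5693786144256592, 0.2550491690635681), (0.3376731872558594, 0.020996807143092155), 70.15991973876953)
[[0.5022009  0.09979722]
 [0.5219514  0.09267101]
 [0.6365563  0.41030112]
 [0.61680585 0.41742733]]
(np.float64(248.63673732769342), np.float64(263.7096672006203))
(np.float64(251.89206432818753), np.float64(254.85144676950569))
(np.float64(113.39533316071848), np.float64(203.66782538193502))
(np.float64(109.80956946620279), np.float64(212.2309380677724))
roof ((0.7158280611038208, 0.229150652885437), (0.3384366035461426, 0.19459347426891327), 82.901123046875)
[[0.59836483 0.07325365]
 [0.7914666  0.04920538]
 [0.8332913  0.38504767]
 [0.6401895  0.40909594]]
```

View pics/crop.png

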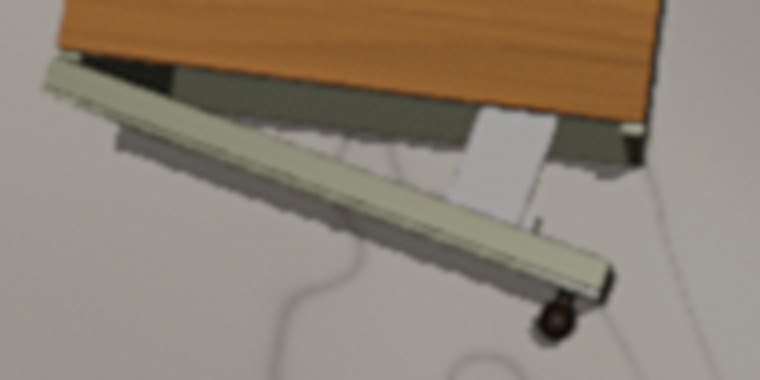

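The crop shows the white bar running from the door's inner edge at crop (455–525, ~205) up to the roof edge at (480–555, ~110). That puts it near (226,231) in the full picture. I'll check the computed pad position against this and print the path.

```bash
cat >> h.py <<'E'
H=np.array([.637,.411]); A0=np.radians(82.9)
def P(th,off,r=.26):
    a=A0-th; return H+r*np.array([-np.cos(a),-np.sin(a)])+off*np.array([np.sin(a),-np.cos(a)])
E
python3 - <<'E'
from h import *
s=load('top0');p=P(.2225,.029);print(p,proj(s,[*p,.216]))
print('bar mid by ray',ray(s,226,231,.216))
b=load('scene0');print(proj(b,[*p,.216]))
for r in (.238,.282):
  for o in (0,.05): print(proj(s,[*P(.2225,o,r),.216]), proj(b,[*P(.2225,o,r),.216]))
# door free inner corner in scene
print(proj(b,[*P(.2225,0,.34),.24]),proj(b,[*P(.2225,0,0),.24]))
cv2.imwrite('pics/c2.png',cv2.resize(cv2.cvtColor(b['pixels'][130:260,250:400],cv2.COLOR_RGB2BGR),None,fx=4,fy=4,interpolation=2))
E
```

```text
[0.57599915 0.15659894] (np.float64(224.68705307204945), np.float64(231.588275785103))
bar mid by ray [0.57737598 0.15358509 0.216     ]
(np.float64(298.15901470011215), np.float64(175.01124140913763))
(np.float64(211.3004567250514), np.float64(240.10363702455453)) (np.float64(312.414292324196), np.float64(175.77983585564925))
(np.float64(219.0498141373496), np.float64(219.84232144249344)) (np.float64(296.56445276147343), np.float64(184.73668402064834))
(np.float64(229.13719554148665), np.float64(246.69899191686733)) (np.float64(302.1909840002308), np.float64(164.19862438378857))
(np.float64(236.7870221788832), np.float64(226.34986149438743)) (np.float64(286.5018966424917), np.float64(172.8418223927427))
(np.float64(289.8018651453201), np.float64(143.8480208413782)) (np.float64(377.4689284163894), np.float64(242.13304449556776))
```

View pics/c2.png

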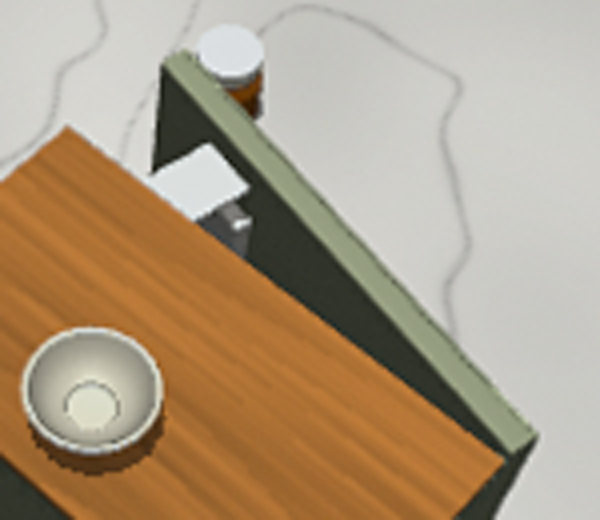

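drive_tool(
  translation=[
    [0,0,0.04],
    [0,0,0.08],
    [0,0,0.12],
    [0,0,0.12],
  ],
  delta_rot=[
    [0,0,0],
    [0,0,0],
    [0,0,0],
    [0,0,0],
  ],
  jaw=0,
  force=30,
)

```text
clock: 0.43
tcp_pos: [0.2009, 0.5427, 0.3614]
orientation: [3.125, 0.002, 2.788]
wrist_force: [1.3, 0.3, 1.4]
width: 0.452
gripper_force: 0.0
```

The scene crop shows the bar's door-side corners at full-picture (302,166) and (312.5,176). The prediction was (302,164) and (312,176), so the model fits to within about 2 px. Next I'll travel above the pad.

drive_tool(
  translation=[
    [0.027,-0.0275,0],
    [0.054,-0.055,0],
    [0.081,-0.082,0],
    [0.108,-0.11,0],
    [0.135,-0.137,0],
    [0.162,-0.165,0],
    [0.189,-0.192,0],
    [0.216,-0.219,0],
    [0.243,-0.247,0],
    [0.27,-0.274,0],
    [0.297,-0.302,0],
    [0.323,-0.328,0],
    [0.35,-0.356,0],
    [0.377,-0.383,0],
    [0.377,-0.383,0],
    [0.377,-0.383,0],
    [0.377,-0.383,0],
    [0.377,-0.383,0],
  ],
  delta_rot=[
    [0,0,0],
    [0,0,0],
    [0,0,0],
    [0,0,0],
    [0,0,0],
    [0,0,0],
    [0,0,0],
    [0,0,0],
    [0,0,0],
    [0,0,0],
    [0,0,0],
    [0,0,0],
    [0,0,0],
    [0,0,0],
    [0,0,0],
    [0,0,0],
    [0,0,0],
    [0,0,0],
  ],
)

```text
clock: 1.93
tcp_pos: [0.5754, 0.1574, 0.351]
orientation: [3.142, -0.001, 2.789]
wrist_force: [0.9, -0.2, 0.6]
width: 0.001
gripper_force: 0.0
```

drive_tool(
  translation=[
    [0,0,-0.03],
    [0,0,-0.06],
    [0,0,-0.085],
    [0,0,-0.1],
    [0,0,-0.115],
    [0,0,-0.125],
    [0,0,-0.125],
    [0,0,-0.125],
  ],
  delta_rot=[
    [0,0,0],
    [0,0,0],
    [0,0,0],
    [0,0,0],
    [0,0,0],
    [0,0,0],
    [0,0,0],
    [0,0,0],
  ],
)

```text
clock: 2.6
tcp_pos: [0.5756, 0.1573, 0.2264]
orientation: [-3.141, -0.0, 2.789]
wrist_force: [0.3, 0.4, 0.6]
width: -0.001
gripper_force: 0.0
```

Run:
```python
from h import *
b=snap('scene','s1')
cv2.imwrite('pics/c3.png',cv2.resize(cv2.cvtColor(b['pixels'][90:260,230:400],cv2.COLOR_RGB2BGR),None,fx=3.5,fy=3.5,interpolation=2))
```

```text
(no output)
```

View pics/c3.png

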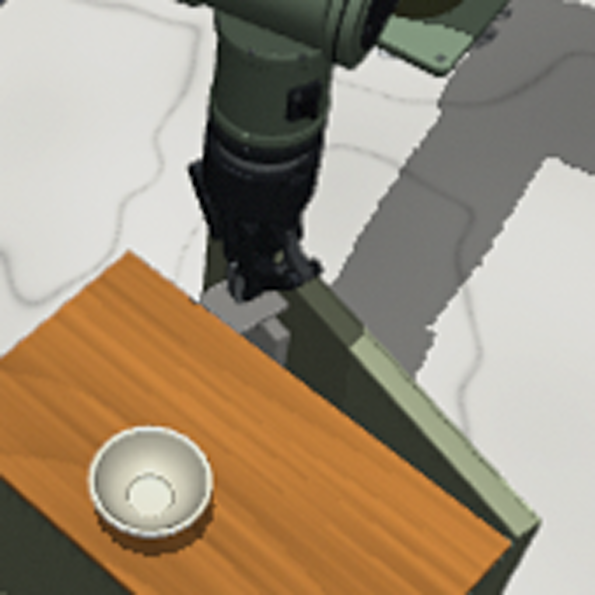

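The fingertip (crop 240,292) sits just above the bar in the gap, and the door is unmoved. Now I'll press down to about z = 0.200.

drive_tool(
  translation=[
    [0,0,-0.006],
    [0,0,-0.011],
    [0,0,-0.016],
    [0,0,-0.021],
    [0,0,-0.026],
    [0,0,-0.026],
    [0,0,-0.026],
  ],
  delta_rot=[
    [0,0,0],
    [0,0,0],
    [0,0,0],
    [0,0,0],
    [0,0,0],
    [0,0,0],
    [0,0,0],
  ],
)

```text
clock: 3.23
tcp_pos: [0.5768, 0.1567, 0.201]
orientation: [3.14, 0.001, 2.788]
wrist_force: [-0.6, 0.6, 6.2]
width: -0.002
gripper_force: 2.9
```

Run:
```python
from h import *
c=P(.2225,.029)
print((P(.2225,.012)-c).round(3).tolist())
for t in np.arange(.26,1.0,.045): print((P(t,.010)-c).round(3).tolist(), round(.2225-t,2))
```

```text
[-0.016, 0.006]
[-0.027, 0.01] -0.04
[-0.038, 0.014] -0.08
[-0.049, 0.018] -0.13
[-0.059, 0.024] -0.17
[-0.07, 0.029] -0.22
[-0.08, 0.035] -0.26
[-0.089, 0.042] -0.31
[-0.099, 0.049] -0.35
[-0.108, 0.056] -0.4
[-0.116, 0.064] -0.44
[-0.125, 0.072] -0.49
[-0.133, 0.081] -0.53
[-0.14, 0.09] -0.58
[-0.148, 0.099] -0.62
[-0.154, 0.108] -0.67
[-0.161, 0.118] -0.71
[-0.167, 0.128] -0.76
```

6.2 N means the bar is about 15 mm down. Now I'll pull along the arc.

drive_tool(
  translation=[
    [-0.008,0.003,0],
    [-0.016,0.006,0],
    [-0.022,0.008,0],
    [-0.027,0.01,0],
    [-0.038,0.014,0],
    [-0.049,0.018,0],
    [-0.059,0.024,0],
    [-0.07,0.029,0],
    [-0.08,0.035,0],
    [-0.08,0.035,0],
    [-0.08,0.035,0],
  ],
  delta_rot=[
    [0,0,0],
    [0,0,0],
    [0,0,-0.02],
    [0,0,-0.04],
    [0,0,-0.08],
    [0,0,-0.13],
    [0,0,-0.17],
    [0,0,-0.22],
    [0,0,-0.26],
    [0,0,-0.26],
    [0,0,-0.26],
  ],
)

```text
clock: 4.15
tcp_pos: [0.4964, 0.1919, 0.2014]
orientation: [3.14, 0.001, 2.529]
wrist_force: [0.5, 0.9, 5.8]
width: 0.0
gripper_force: 2.8
```

Run:
```python
from h import *
b=snap('scene','s2')
cv2.imwrite('pics/c4.png',cv2.resize(cv2.cvtColor(b['pixels'][70:260,230:420],cv2.COLOR_RGB2BGR),None,fx=3,fy=3,interpolation=2))
```

```text
(no output)
```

View pics/c4.png

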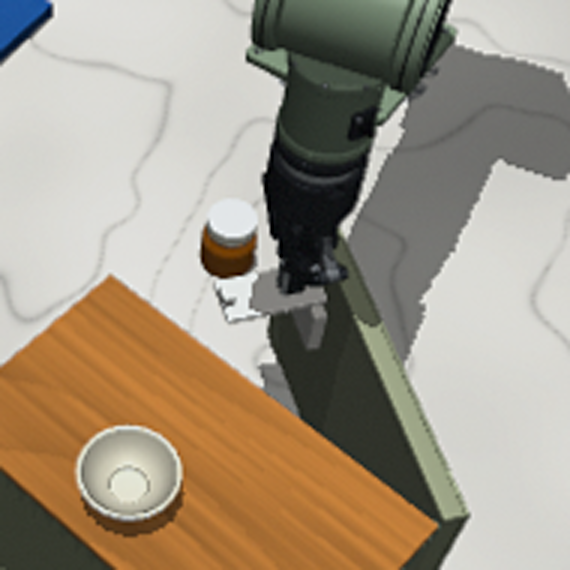

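The door is off its catch and following the finger (finger at crop 300,280, still on the bar). The small bottle at (230,240) lies outside the door's sweep, so I'll continue to about 0.95 rad.

drive_tool(
  translation=[
    [-0.009,0.007,0],
    [-0.019,0.014,0],
    [-0.028,0.021,0],
    [-0.036,0.029,0],
    [-0.045,0.037,0],
    [-0.053,0.046,0],
    [-0.06,0.055,0],
    [-0.068,0.064,0],
    [-0.074,0.073,0],
    [-0.081,0.083,0],
    [-0.084,0.088,0],
    [-0.084,0.088,0],
    [-0.084,0.088,0],
  ],
  delta_rot=[
    [0,0,-0.05],
    [0,0,-0.09],
    [0,0,-0.14],
    [0,0,-0.18],
    [0,0,-0.23],
    [0,0,-0.27],
    [0,0,-0.32],
    [0,0,-0.36],
    [0,0,-0.41],
    [0,0,-0.45],
    [0,0,-0.47],
    [0,0,-0.47],
    [0,0,-0.47],
  ],
)

```text
clock: 5.28
tcp_pos: [0.4126, 0.28, 0.2013]
orientation: [3.14, 0.0, 2.059]
wrist_force: [0.2, 0.2, 5.5]
width: -0.004
gripper_force: 2.8
```

drive_tool(
  translation=[
    [0.001,-0.002,0.01],
    [0.002,-0.004,0.022],
    [0.002,-0.005,0.045],
    [0.002,-0.005,0.08],
    [0.002,-0.005,0.12],
    [0.002,-0.005,0.15],
    [0.002,-0.005,0.15],
    [0.002,-0.005,0.15],
    [0.002,-0.005,0.15],
    [0.002,-0.005,0.15],
  ],
  delta_rot=[
    [0,0,0],
    [0,0,0],
    [0,0,0],
    [0,0,0],
    [0,0,0],
    [0,0,0],
    [0,0,0],
    [0,0,0],
    [0,0,0],
    [0,0,0],
  ],
)

```text
clock: 6.12
tcp_pos: [0.4132, 0.2737, 0.3481]
orientation: [-3.137, -0.0, 2.058]
wrist_force: [1.5, 0.9, -0.8]
width: -0.0
gripper_force: 0.0
```

Run:
```python
from h import *
b=snap('scene','s3')
print(env.sense()['wrist_force'])
for t in (.8,.95,1.1): print(t,proj(b,[*P(t,0,.34),.24]))
```

```text
[-0.33190564  0.39832755  0.53766925]
0.8 (np.float64(358.15778269320396), np.float64(127.39860482809382))
0.95 (np.float64(377.37748353812725), np.float64(128.36447811747308))
1.1 (np.float64(396.7626597537094), np.float64(131.50293246158813))
```

View pics/s3.png

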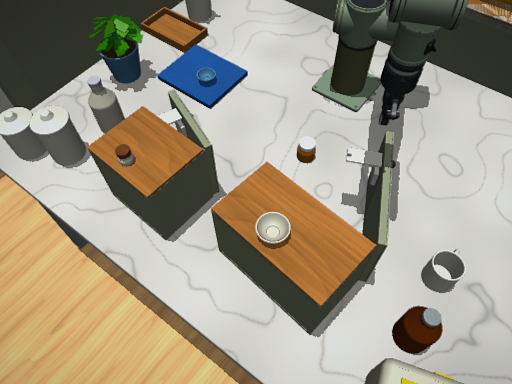

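The wide door's free top edge is at about (387,134), which is roughly 1.0 rad. The gripper is clear at (388,118), and the slim door is unmoved on its catch.

```bash
python3 -c "
from cell import env
print(env.job_done())"
```

```text
the job is handed in; nothing more can be done
None
```

The wide cupboard's door stands open at about 1.0 rad (estimated from the last picture), the slim door is still on its catch, the gripper is clear, and the job is handed in; no verdict was returned.

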